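# Fit a cart wheel on its stub axle and lock it with the R-clip

## Robot

A 6-joint arm with a two-finger parallel gripper is mounted at the origin on the work surface. World frame = base frame: x ahead of the robot, y to its left, z up, the work surface at z = 0. Lengths are in m, angles in rad, forces in N, time in s.
With the tool pointing down it reaches from about 0.35 to 0.875 m from the base axis. Payload 4.2 kg.
Tool frame: the origin (TCP) lies midway between the tips of the shut fingers; the grasp point (between the pads) lies 19 mm behind it; z points along the fingers, y is the line along which they close (so a half turn about z gives the same grasp; the last joint's range is limited). The gripper opens to 85 mm and grips with 20 to 120 N. Pads are 22 mm wide; open, the fingers measure 114 mm over their backs; the gripper's body (76 mm by 85 mm) begins 54 mm behind the grasp point. The pads swing forward as they close: fully open they stand 13 mm farther back than shut.
Start: joints at [1.5, 0.385, 0.008, 0, -1.194, -0.259], TCP at [0.202, 0.591, 0.231] pointing down, gripper open.
Joint ranges: [-3.14, 3.14], [-1.21, 2.06], [-1.07, 1.41], [-3.16, 2.05], [-2.99, -0.16], [-3.1, 3.1]. Speed limits (rad/s): [2.79, 2.79, 3.14, 3.14, 3.14, 3.14].

## Interface

Orientations are given as [roll, pitch, yaw] about the fixed x, y, z axes, in that order (R = Rz(yaw) Ry(pitch) Rx(roll)).
In Python, from station import bot, vision gives the robot as it stands.
- The arm moves only by the tool send_rows, never from a script. Its argument "motion" is text: rows parted by semicolons, each of 7 numbers parted by spaces: the shift along the tool's x, y, z in cm, then the turn, a rotation vector about the tool's x, y, z in degrees, then the closure in counts, from 0 (fully open) to 255 (shut). In form: tx ty tz ax ay az hand; .... A call has 1 to 5 rows; each row is the pose to reach, as a shift and turn from the pose commanded when the call began, along the tool's axes at that moment; what a row does not reach only later rows make up. A row lasts 1/10 s, in which the tool goes at most 50 mm and 8.59 degrees, less where a joint would pass 70% of its speed; a pose out of reach is approached as far as the arm can. A call with a gripper value outside its range is refused whole. The fingers move at their own pace and stop on an object; the grip force is fixed at half the most. Time passes only in rows, so rows that repeat a pose let the fingers close. It gives the time, the measured TCP pose, the force, the opening and the grip force at its end, in the units of the state.
- bot.sense(): the state, without advancing time (a new reading comes with each control period).
- vision.camera(name): name is "scene" or "top" or "wrist"; returns the picture (420x560x3 uint8, blue, green, red); there is no depth.
- vision.camera_info(name): a dict with "fx", "fy", "cx", "cy" (pixels), "world_to_cam" (4x4, takes a point from world to camera coordinates); the wrist camera has in their place "tool_from_camera" (4x4, takes a point from camera to tool coordinates, whose origin is the TCP and whose axes are the flange's). Camera axes: x right, y up, looking along -z (the intrinsics and any distortion apply to the point x, -y, -z); pixel columns grow to the right and rows downward; lengths in m; the calibration is good to about 2 mm. A picture is of the moment at which its call begins: read the wrist's pose just before it. camera_info takes no time and is no camera call.
- bot.finish_job(): hands the job in; it is judged then, once.
The state is a dict: "clock": time; "qpos": joint angles; "dq": joint speeds; "joint_efforts": joint torques, N m; "ee_pos": TCP position; "orientation": TCP orientation; "ft_force": force on the tool from outside, world axes, zero at the start; "torque": the same for the moment, N m; "opening": finger opening in m; "grasp_force": force on a finger pad.
Only numpy, scipy, OpenCV 4.12 (cv2) and the standard library are available. Lean on these libraries where they do the work, as an engineer would, in place of code of your own. Each camera call takes 0.05 s, during which the arm holds its last target. There are 200 camera calls.

## Task

Put the cart wheel on the upright stub axle so that it lies flat on the flange and let go of it, then take the red-grip R-clip and push its straight leg through the axle's cross hole until the bow has sprung over the axle. Feel for the hole rather than forcing the clip, keep its red grip upright, let go when it is home, and leave everything else on the bench where it is.

Things in the scene. Friction and masses are not known exactly. Their poses are not given: they have to be found in the camera images.
- flange: Fixed round dark steel flange, 116 mm across and 12 mm thick, lying on the bench with a bright steel stub axle (20 mm diameter, tapered top) standing up from its middle. Origin: centre of the underside, on the axle's axis, at bench height; z up. The axle's cross hole runs right through along the flange's x axis, open at both ends, so the clip may enter from either end; two yellow marks on the flange's rim and a yellow line on the axle's tip show this axis.
- axle_hole (a point): Drawing position of the centre of the axle's cross hole: on the axle's axis, 70 mm above the flange's underside; axes as the flange. This axle is fast but was not pressed fully down: its REAL hole lies straight above this point by anything from 3 to 15 mm, a different amount each time, so its height must be felt or seen. The flat tip of the axle (12 mm across) is always 16 mm above the real hole's centre. The hole is 6.6 mm high and wide, its mouths flared sideways only.
- wheel_grip (a point): Loose cart wheel (0.35 kg) lying flat, hub boss up: grey wheel with black tyre, 100 mm diameter and 30 mm thick, with a black hub boss 36 mm in diameter that rises another 22 mm (52 mm overall). Bore 24 mm right through. This point is on the wheel's axis at mid height of the boss, 41 mm above the wheel's underside; z along the axis. When the wheel lies on the flange this point is 53 mm above the flange's underside.
- clip_grip (a point): Centre of the red plastic grip of the loose R-clip (75 g) that lies flat on the bench: grip 26 mm along x, 14 mm along y (grasp across this), 30 mm tall along z, this point 15 mm above its underside. x points from the grip along the straight leg to its tip; the sprung bow lies on the +y side of the leg; z up. The leg and the bow are round steel wire of 5 mm, their centre lines 12.5 mm below this point.
- clip_seat (a point): Point on the centre line of the clip's straight leg that is to lie on the axle's axis when the clip is home: 46 mm in x, -4.5 mm in y and -12.5 mm in z from clip_grip; same axes. The front of the red grip is then still 23 mm from the axle.
- clip_tip (a point): End of the clip's straight leg, 28 mm in x beyond clip_seat; same axes. The last 10 mm of the leg are thinned to 3 mm.
- clip_bow (a joint): Angle of the clip's sprung bow, 0 rad at rest, growing as the bow is spread. Its flared end meets the axle when clip_seat is about 20 mm short of the axle's axis; it is spread to about 0.1 rad as its throat passes (about 9 mm short), which takes some 8 to 18 N of push, and springs back to about 0.02 rad, still hugging the axle, when the clip is home. Pushing further runs hard against the back of the bow.
- blue_clip: Bystander: larger one-piece clip with a blue grip (8 mm wire, too thick for the hole), lying flat; origin under its grip. Leave it.
- screwdriver: Bystander: loose screwdriver; origin under its middle. Leave it.
- wrench: Bystander: loose wrench; origin under its middle. Leave it.
- jar: Bystander: jar 64 mm across, 80 mm tall; origin under its centre. Leave it.
- collar: Bystander: steel ring 56 mm across, 16 mm thick, with 30 mm bore; origin under its centre. Leave it.
- carton: Bystander: cardboard box 110 x 80 x 60 mm; origin under its centre. Leave it.
There are look-alikes about, which are no part of the job. Leave any blue or orange look-alike of the part that bears wheel_grip alone.

How it is judged:
On the way:
1. the wheel lies flat on the flange around the axle, let go (horizontal distance between wheel_grip and axle_hole below 0.005 m and z of wheel_grip in the frame of flange below 0.056 m and angle between wheel_grip's own z axis and vertical below 0.06 rad and contact force between the fingers and wheel below 0.1 N), for 0.2 s.
At the end, for the whole second after the job is handed in: Wheel flat on the flange round the axle (5 mm, 3 mm high, 0.06 rad). Clip at rest, leg through the hole: seat point within 4 mm of the axle's axis, 69 to 89.5 mm above the flange's underside, along the hole within 0.2 rad, grip upright within 0.3 rad, bow below 0.05 rad (horizontal distance between wheel_grip and axle_hole below 0.005 m and z of wheel_grip in the frame of flange below 0.056 m and angle between wheel_grip's own z axis and vertical below 0.06 rad and horizontal distance between clip_seat and axle_hole below 0.004 m and z of clip_seat in the frame of flange between 0.069 and 0.0895 m and angle between the x axis of clip_seat and the x axis of flange, either way round below 0.2 rad and angle between clip_grip's own z axis and vertical below 0.3 rad and value of joint clip_bow below 0.05 rad and linear speed of clip below 0.02 m/s); the robot touches nothing.
It fails at once if the clip is forced: more than 35 N between the clip and the axle or flange (contact force between clip and flange above 35 N).
It fails at once if a bystander is moved by more than 20 mm (distance of any of blue_clip, screwdriver, wrench, jar, collar, carton from where it was at the start of the episode above 0.02 m).
It also fails if it takes over 61 s, if anything falls off the work surface, if the arm or the gripper's body presses on something with over 40 N, if the wrist force passes 120 N, or if a joint passes its speed limit or range.

## Working session

There is one attempt and no reset: what is moved stays moved. The work goes in short steps, Python scripts to look and compute and a tool call to move; the robot and the scene stay as the last step left them, time stands still between calls to the robot, and variables do not carry over. Pictures are saved under pics/ and viewed, at most 10 in all, crops included, and the job is handed in when it is done.

Besides the shell and the picture viewer there is one more tool, called after "Emit:" as name(argument=value, ...) on one line, values as JSON. send_rows: Moves the arm, as the interface text tells. Its arguments: {"type":"object","properties":{"motion":{"type":"string"}},"required":["motion"]}

```bash
ls; mkdir -p pics
python3 - <<'E'
from station import bot, vision
import cv2
print(bot.sense())
for n in("top","scene"):
    cv2.imwrite(f"pics/{n}0.png",vision.camera(n)); i=vision.camera_info(n); print(n,i)
print(vision.camera_info("wrist"))
E
```

```text
pics
{'clock': 0.0, 'qpos': array([ 1.49960401e+00,  3.85543211e-01,  6.61848789e-03, -5.06619635e-04,
       -1.19401388e+00, -2.58580934e-01]), 'dq': array([ 8.70733937e-05,  5.66970058e-04, -3.55773801e-04,  1.14653963e-03,
        3.13736026e-04,  6.27822795e-05]), 'joint_efforts': array([ 5.57664771e-04, -3.92289805e+01,  1.88404351e+01,  4.18628320e+00,
       -4.53982342e-03,  8.06249062e-06]), 'ee_pos': array([0.20219417, 0.59076273, 0.23022565]), 'orientation': array([ 3.13940120e+00, -9.27774369e-05, -3.29960053e-01]), 'ft_force': array([-0.64051701,  0.08893037,  0.51704563]), 'torque': array([-0.00861644, -0.00256578, -0.00687409]), 'grasp_force': 0.0, 'opening': 0.08531572810909421}
top {'fx': 437.1344952279421, 'fy': 437.1344952279421, 'cx': 281.44754209458813, 'cy': 210.5650721896199, 'world_to_cam': array([[-0.00389728, -0.99998595,  0.00359345, -0.01386173],
       [ 0.98833484, -0.00330472,  0.15226071, -0.60790485],
       [-0.15224669,  0.00414494,  0.98833383, -1.24919536],
       [ 0.        ,  0.        ,  0.        ,  1.        ]])}
scene {'fx': 417.0385206962369, 'fy': 417.0385206962369, 'cx': 284.6363767176211, 'cy': 208.38349258425725, 'world_to_cam': array([[ 0.76277408,  0.64662179, -0.00748044, -0.45002445],
       [-0.41234542,  0.49526063,  0.76464905,  0.19478792],
       [ 0.49814351, -0.58016995,  0.6444035 , -1.36338885],
       [ 0.        ,  0.        ,  0.        ,  1.        ]])}
{'fx': 366.4626076197251, 'fy': 366.4626076197251, 'cx': 281.92612845826295, 'cy': 207.43104826008218, 'tool_from_camera': array([[-1.21441218e-03,  9.53890882e-01,  3.00151146e-01,
         7.74498645e-02],
       [ 9.99999082e-01,  9.77830627e-04,  9.38418368e-04,
         2.92674991e-04],
       [ 6.01651741e-04,  3.00152010e-01, -9.53891193e-01,
        -1.42887073e-01],
       [ 0.00000000e+00,  0.00000000e+00,  0.00000000e+00,
         1.00000000e+00]])}
```

View pics/top0.png

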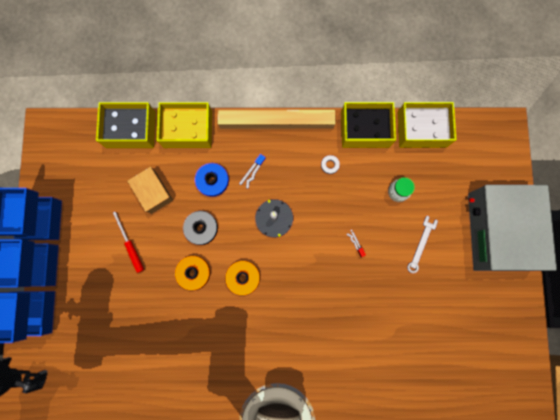

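View pics/scene0.png

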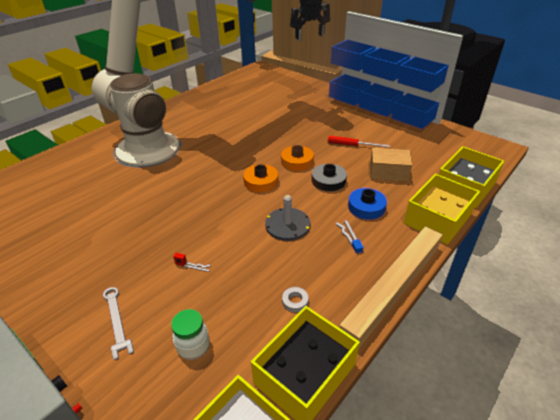

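Top view: the wheel look-alikes are blue (211,180), grey (200,228) and orange (192,272) and (242,277). The grey one at (200,228) with a black tyre and boss fits the description. The flange is at (274,218) and the red clip's grip at (361,252), with its leg pointing up-left to about (350,234).

```bash
cat > h.py <<'E'
import numpy as np, cv2
from scipy.spatial.transform import Rotation as R
from station import bot, vision
def tool(s=None):
    s=s or bot.sense(); T=np.eye(4); T[:3,:3]=R.from_euler('xyz',s['orientation']).as_matrix(); T[:3,3]=s['ee_pos']; return T
def cam(n,T=None):
    i=vision.camera_info(n)
    w2c=i['world_to_cam'] if n!='wrist' else np.linalg.inv((tool() if T is None else T)@i['tool_from_camera'])
    return i,w2c
def pt(n,u,v,z,T=None):
    i,w=cam(n,T); c=np.linalg.inv(w)
    d=c[:3,:3]@np.array([(u-i['cx'])/i['fx'],-(v-i['cy'])/i['fy'],-1.]); o=c[:3,3]
    return o+d*(z-o[2])/d[2]
def px(n,p,T=None):
    i,w=cam(n,T); q=w[:3,:3]@np.array(p)+w[:3,3]
    return np.array([i['cx']+i['fx']*q[0]/-q[2], i['cy']-i['fy']*q[1]/-q[2]])
def delta(xyz,yaw):
    "rows numbers (cm, deg) from present pose to pointing-down target"
    T=tool(); Rt=R.from_euler('xyz',[np.pi,0,yaw]); R0=R.from_matrix(T[:3,:3])
    return np.round(T[:3,:3].T@(np.array(xyz)-T[:3,3])*100,2), np.round((R0.inv()*Rt).as_rotvec(degrees=True),2)
E
python3 - <<'E'
from h import *
for nm,u,v,z in [('wheelboss',200,228,.052),('flange',274,218,.012),('clipgrip',361,252,.03),('cliptip',350,234,.0025),('mark?',274,210,.012)]: print(nm,pt('top',u,v,z).round(4))
im=cv2.imread('pics/top0.png'); s=cv2.imread('pics/scene0.png')
a=cv2.resize(im[140:300,170:380],(800,600),interpolation=cv2.INTER_CUBIC)
cv2.imwrite('pics/c1.png',a)
T=tool(); cv2.imwrite('pics/w0.png',vision.camera('wrist'))
E
```

```text
wheelboss [0.5561 0.2229 0.052 ]
flange [0.5904 0.0065 0.012 ]
clipgrip [ 0.4855 -0.2512  0.03  ]
cliptip [ 0.5418 -0.2246  0.0025]
mark? [0.615  0.0065 0.012 ]
```

View pics/c1.png

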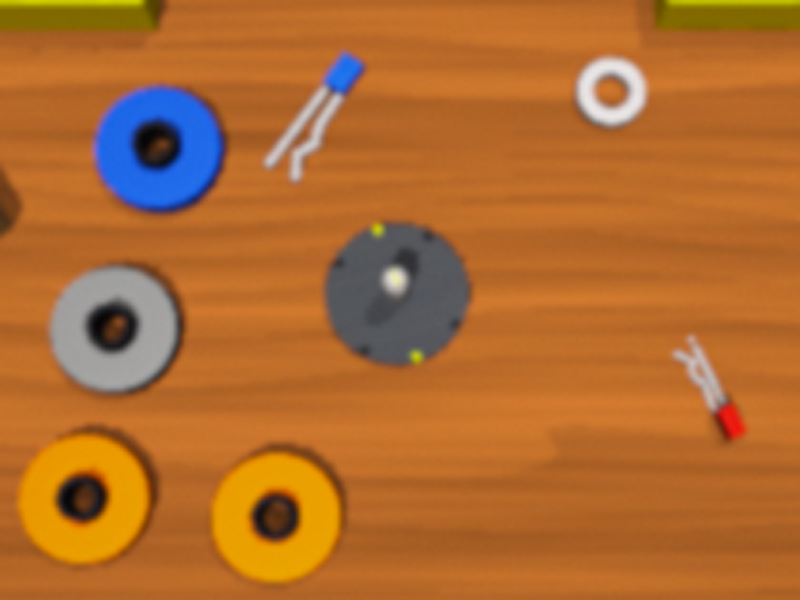

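Run:
```python
from h import *
c=lambda x,y:(170+(x+.5)*210/800-.5,140+(y+.5)*160/600-.5)
w=pt('top',*c(112,325),.052); a=pt('top',*c(377,229),.012); b=pt('top',*c(416,356),.012)
print('wheel',w,'marks',a,b,'mid',(a+b)/2,'dist',np.linalg.norm(a-b),'yaw',np.arctan2(*(a-b)[1::-1]))
print('disc wheel',pt('top',*c(115,329),.03),'tip',[pt('top',*c(395,279),z) for z in(.089,.101)])
g=pt('top',*c(731,421),.03);t=pt('top',*c(690,340),.0025);print('clip',g,t,np.arctan2(*(t-g)[1::-1]))
print(delta([.556,.223,.23],-1.2))
```

```text
wheel [0.56112243 0.22590223 0.052     ] marks [0.64379703 0.02293542 0.012     ] [ 0.53989622 -0.00802512  0.012     ] mid [0.59184662 0.00745515 0.012     ] dist 0.10841555992436444 yaw 0.28960405502903047
disc wheel [0.56050964 0.22755709 0.03      ] tip [array([0.59134896, 0.00742102, 0.089     ]), array([0.58959702, 0.00724548, 0.101     ])]
clip [ 0.48575716 -0.25277677  0.03      ] [ 0.55309647 -0.22718317  0.0025    ] 0.3632074793937086
(array([45.39, 23.35,  0.09]), array([ 0.09, -0.05, 49.85]))
```

Emit:
send_rows(motion="5 2.5 0 0 0 5 0;10 5 0 0 0 11 0;15 7.5 0 0 0 16 0;19.5 10 0 0 0 22 0;24 12.5 0 0 0 27 0")

```text
clock: 0.65
ee_pos: [0.376, 0.4089, 0.2311]
orientation: [3.141, -0.0, -0.804]
ft_force: [0.4, 0.6, -0.1]
opening: 0.0851
grasp_force: 0.0
```

```bash
python3 -c "
from h import *
print(tool()[:3,3],delta([.561,.226,.2],-1.2))"
```

```text
[0.37597643 0.40889468 0.23112062] (array([26.01, -0.65,  3.11]), array([ 2.000e-02, -1.000e-02,  2.266e+01]))
```

Emit:
send_rows(motion="5 0 0.6 0 0 6 0;10 -0.2 1.2 0 0 12 0;15 -0.3 1.8 0 0 18 0;20 -0.4 2.4 0 0 22.7 0;25 -0.6 3 0 0 22.7 0")

```text
clock: 1.15
ee_pos: [0.553, 0.2348, 0.2012]
orientation: [3.141, 0.0, -1.199]
ft_force: [0.7, 1.3, 0.4]
opening: 0.0853
grasp_force: 0.0
```

Emit:
send_rows(motion="0 0 0 0 0 0 0;0 0 0 0 0 0 0")

```text
clock: 1.35
ee_pos: [0.5524, 0.2352, 0.2006]
orientation: [3.14, -0.0, -1.2]
ft_force: [-0.5, -0.2, -0.0]
opening: 0.0853
grasp_force: 0.0
```

```bash
python3 -c "
from h import *
T=tool();np.save('T1.npy',T);cv2.imwrite('pics/w1.png',vision.camera('wrist'))
print(T,delta([.561,.226,.2],-1.2))"
```

```text
[[ 3.62322440e-01 -9.32051641e-01 -1.47925883e-03  5.52447967e-01]
 [-9.32052782e-01 -3.62321552e-01 -8.39018275e-04  2.35203036e-01]
 [ 2.46041004e-04  1.68274246e-03 -9.99998554e-01  2.00603906e-01]
 [ 0.00000000e+00  0.00000000e+00  0.00000000e+00  1.00000000e+00]] (array([ 1.28, -0.47,  0.11]), array([ 0.05, -0.  ,  0.11]))
```

View pics/w1.png

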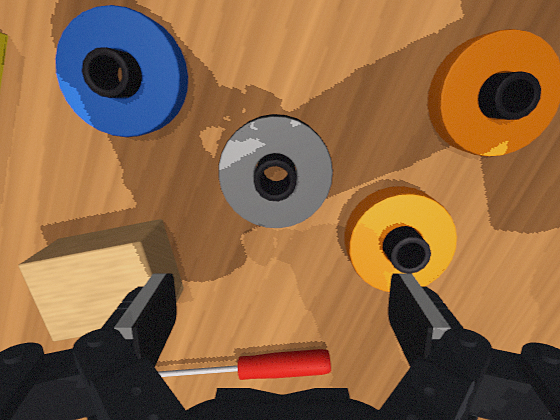

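The wrist view shows the grey wheel's disc centred at about (276,171) and its boss top at about (275,177). The fingers are at the bottom, and an orange look-alike is at (404,245).

```bash
python3 -c "
from h import *
T=np.load('T1.npy')
for u,v,z in[(275.5,171,.03),(275,177.5,.052),(219,171,.03),(333,171,.03),(404,245,.03)]:print(pt('wrist',u,v,z,T))
print(px('wrist',T[:3,3],T),px('wrist',[.561,.226,.052],T))"
```

```text
[0.56220001 0.22622517 0.03      ]
[0.56199174 0.2269798  0.052     ]
[0.60801073 0.24395155 0.03      ]
[0.51555452 0.20817578 0.03      ]
[0.42621899 0.2484052  0.03      ]
[283.16599572 278.35746479] [276.56981561 176.8306202 ]
```

Emit:
send_rows(motion="1.17 -0.57 4.5 0 0 0 0;1.17 -0.57 9 0 0 0 0;1.17 -0.57 13 0 0 0 0;1.17 -0.57 15.5 0 0 0 0;1.17 -0.57 16.8 0 0 0 0")

```text
clock: 1.9
ee_pos: [0.5596, 0.2284, 0.0312]
orientation: [3.138, -0.001, -1.195]
ft_force: [-0.5, -0.5, 0.1]
opening: 0.0852
grasp_force: 0.0
```

Emit:
send_rows(motion="0 0 0 0 0 0 0;0 0 0 0 0 0 150;0 0 0 0 0 0 255;0 0 0 0 0 0 255;0 0 0 0 0 0 255")

```text
clock: 2.4
ee_pos: [0.5621, 0.2282, 0.0355]
orientation: [-3.14, 0.0, -1.197]
ft_force: [-2.6, 0.2, 4.7]
opening: 0.0344
grasp_force: 59.2
```

Emit:
send_rows(motion="0 0 0 0 0 0 255;0 0 0 0 0 0 255;0 0 0 0 0 0 255;0 0 0 0 0 0 255")

```text
clock: 2.8
ee_pos: [0.5621, 0.2282, 0.0355]
orientation: [-3.139, 0.0, -1.197]
ft_force: [-1.7, 0.4, 5.7]
opening: 0.0341
grasp_force: 59.1
```

Emit:
send_rows(motion="0 0 -1 0 0 0 255;0 0 -4 0 0 0 255;0 0 -9 0 0 0 255;0 0 -13 0 0 0 255;0 0 -16 0 0 0 255")

```text
clock: 3.3
ee_pos: [0.5617, 0.2277, 0.1966]
orientation: [-3.139, 0.001, -1.197]
ft_force: [1.3, 0.8, -4.4]
opening: 0.034
grasp_force: 61.0
```

Emit:
send_rows(motion="3.5 0.9 0 0 0 0 255;8 2 0 0 0 0 255;12.5 3.1 0 0 0 0 255;16 4 0 0 0 0 255;17.5 4.5 0 0 0 0 255")

```text
clock: 3.8
ee_pos: [0.5826, 0.0452, 0.1932]
orientation: [3.14, 0.0, -1.201]
ft_force: [-0.4, 0.6, -3.6]
opening: 0.0341
grasp_force: 60.9
```

Emit:
send_rows(motion="0 0 0 0 0 0 255;0 0 0 0 0 0 255")

```text
clock: 4.0
ee_pos: [0.5832, 0.0484, 0.1933]
orientation: [3.141, 0.001, -1.198]
ft_force: [0.5, -0.6, -4.2]
opening: 0.034
grasp_force: 60.9
```

```bash
python3 -c "
from h import *
T=tool();np.save('T2.npy',T);cv2.imwrite('pics/w2.png',vision.camera('wrist'));cv2.imwrite('pics/s2.png',vision.camera('scene'))
print(T[:3,3],delta([.5904,.009,.17],-1.197), [px('wrist',p,T) for p in ([.591,.0074,.095],[.591,.0074,.012])])"
```

```text
[0.58319027 0.04841668 0.19329979] (array([4.01, 0.82, 2.34]), array([0.01, 0.02, 0.04])) [array([294.26177762, 149.82292015]), array([291.17337901, 135.45257192])]
```

View pics/w2.png

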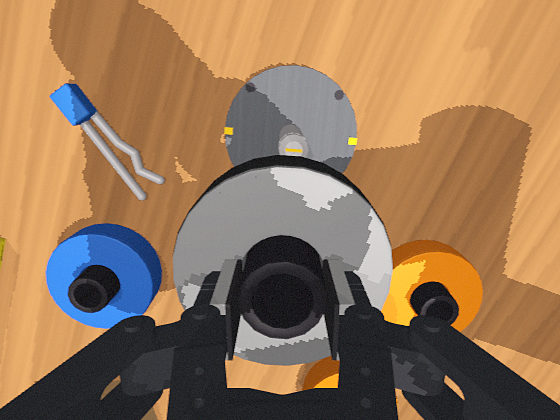

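The axle tip's yellow line is at (293,150) and the rim marks at (228,130) and (353,141), all as predicted. The held boss top is at about (283,302).

```bash
python3 -c "
from h import *
T=np.load('T2.npy')
a=pt('wrist',228,130.5,.012,T);b=pt('wrist',353,141,.012,T);print(a,b,(a+b)/2,np.linalg.norm(a-b),np.arctan2(*(a-b)[1::-1]))
for z in(.089,.095,.101):print(z,pt('wrist',293,150,z,T))
for o in(-.003,0,.0017,.004):print(o,px('wrist',T[:3,3]+T[:3,:3]@[o,0,-.0165],T), px('wrist',T[:3,3]+T[:3,:3]@[o,0,.0055],T))
im=cv2.imread('pics/w2.png');cv2.imwrite('pics/c2.png',cv2.resize(im[110:350,160:410],(750,600)[:1]+(600,),interpolation=cv2.INTER_CUBIC)[:600])"
```

```text
[0.64377817 0.02339002 0.012     ] [ 0.53867338 -0.00782141  0.012     ] [0.59122578 0.00778431 0.012     ] 0.1096410993198742 0.2886612149171405
0.089 [0.59122866 0.00858975 0.089     ]
0.095 [0.59172975 0.00780903 0.095     ]
0.101 [0.59223085 0.00702831 0.101     ]
-0.003 [283.29766782 305.43311532] [283.12686471 278.40164885]
0 [283.296976   298.75524236] [283.12532673 272.42629258]
0.0017 [283.29658011 294.93382232] [283.12444772 269.01115094]
0.004 [283.29603998 289.72009299] [283.12324973 264.35672006]
```

View pics/c2.png

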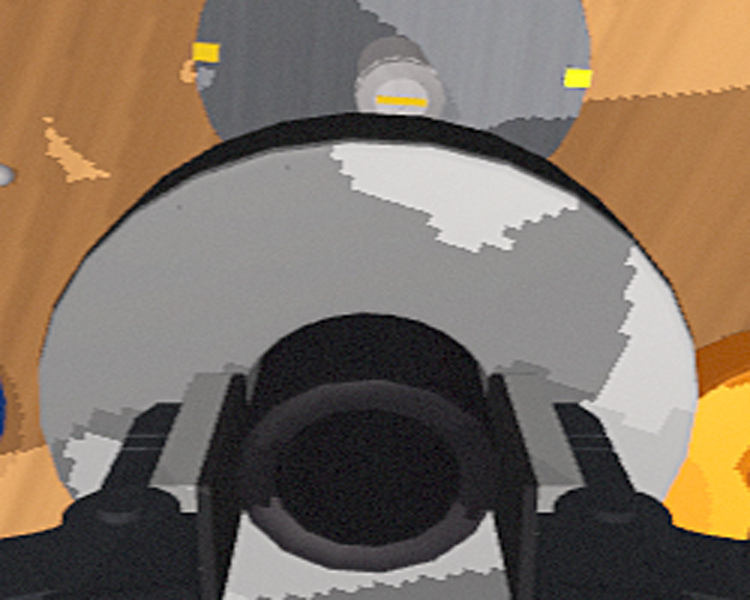

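Emit:
send_rows(motion="2 0.37 1 0 0 0 255;4 0.7 3 0 0 0 255;4.08 0.74 4.5 0 0 0 255;4.08 0.74 4.5 0 0 0 255;4.08 0.74 4.5 0 0 0 255")

```text
clock: 4.6
ee_pos: [0.5919, 0.0087, 0.1487]
orientation: [3.142, -0.0, -1.196]
ft_force: [-0.5, 0.6, -4.0]
opening: 0.0343
grasp_force: 60.9
```

Emit:
send_rows(motion="0 0 1 0 0 0 255;0 0 2 0 0 0 255;0 0 3 0 0 0 255;0 0 4 0 0 0 255")

```text
clock: 5.0
ee_pos: [0.5914, 0.0078, 0.1076]
orientation: [3.141, 0.0, -1.197]
ft_force: [-0.1, 0.7, -4.5]
opening: 0.034
grasp_force: 60.9
```

Emit:
send_rows(motion="0 0 1.5 0 0 0 255;0 0 3 0 0 0 255;0 0 4.5 0 0 0 255;0 0 5.4 0 0 0 255;0 0 5.6 0 0 0 255")

```text
clock: 5.5
ee_pos: [0.5907, 0.0075, 0.0509]
orientation: [3.139, 0.0, -1.197]
ft_force: [-1.4, 1.0, -4.2]
opening: 0.0342
grasp_force: 60.9
```

Emit:
send_rows(motion="0 0 0.2 0 0 0 255;0 0 0.4 0 0 0 255;0 0 0.4 0 0 0 255")

```text
clock: 5.8
ee_pos: [0.5918, 0.0078, 0.0489]
orientation: [-3.141, -0.0, -1.197]
ft_force: [-0.4, 0.0, -4.4]
opening: 0.0342
grasp_force: 60.9
```

Emit:
send_rows(motion="0 0 0.1 0 0 0 255;0 0 0.2 0 0 0 255;0 0 0.2 0 0 0 255")

```text
clock: 6.1
ee_pos: [0.5919, 0.0078, 0.0475]
orientation: [-3.141, -0.0, -1.197]
ft_force: [-1.6, -0.3, 1.0]
opening: 0.0341
grasp_force: 61.5
```

Emit:
send_rows(motion="0 0 0 0 0 0 120;0 0 0 0 0 0 0;0 0 0 0 0 0 0;0 0 0 0 0 0 0;0 0 -0.5 0 0 0 0")

```text
clock: 6.6
ee_pos: [0.5911, 0.0076, 0.0511]
orientation: [3.14, 0.0, -1.197]
ft_force: [-0.0, -0.0, 0.3]
opening: 0.0858
grasp_force: 0.0
```

Emit:
send_rows(motion="0 0 -2 0 0 0 0;0 0 -6 0 0 0 0;0 0 -10 0 0 -5 0;0 0 -14 0 0 -13 0;0 0 -16 0 0 -21 0")

```text
clock: 7.1
ee_pos: [0.5932, 0.0078, 0.2165]
orientation: [-3.136, -0.004, -0.824]
ft_force: [0.0, -0.6, -0.7]
opening: 0.0856
grasp_force: 0.0
```

```bash
python3 -c "
from h import *
T=tool();np.save('T3.npy',T);cv2.imwrite('pics/w3.png',vision.camera('wrist'))
print(T[:3,3],bot.sense()['orientation'],delta([.47,-.245,.15],-2.78))"
```

```text
[0.59319867 0.00776841 0.21649298] [-3.13224924 -0.00715713 -0.81993126] (array([ 9.95, 26.41,  6.72]), array([ -0.75,   0.26, 112.3 ]))
```

Emit:
send_rows(motion="2.3 4.3 0 0 0 8 0;4.5 8.6 0 0 0 16 0;6.5 13 0 0 0 24.5 0;8.5 17 0 0 0 33 0;10 20 0 0 0 41 0")

```text
clock: 7.65
ee_pos: [0.5099, -0.203, 0.2118]
orientation: [-3.141, -0.0, -1.554]
ft_force: [0.1, 0.0, -0.8]
opening: 0.0851
grasp_force: 0.0
```

Emit:
send_rows(motion="0 0 0 0 0 8 0;0 0 0 0 0 16 0;0 0 0 0 0 24.5 0;0 0 0 0 0 33 0;0 0 0 0 0 41 0")

```text
clock: 8.15
ee_pos: [0.5111, -0.2011, 0.2116]
orientation: [-3.142, 0.0, -2.269]
ft_force: [0.3, 0.0, 0.5]
opening: 0.0852
grasp_force: 0.0
```

```bash
python3 -c "
from h import *
print(tool()[:3,3],delta([.50,-.24,.18],-2.78))"
```

```text
[ 0.5111336  -0.20108907  0.21164966] (array([ 3.7 , -1.65,  3.16]), array([-0. ,  0. , 29.3]))
```

Emit:
send_rows(motion="1.5 -0.7 1 0 0 8 0;3 -1.2 2 0 0 16 0;3.7 -1.6 3.1 0 0 24 0;3.7 -1.6 3.1 0 0 29 0;3.7 -1.6 3.1 0 0 29 0")

```text
clock: 8.65
ee_pos: [0.4997, -0.24, 0.1802]
orientation: [3.141, -0.001, -2.769]
ft_force: [0.5, 0.3, 1.2]
opening: 0.085
grasp_force: 0.0
```

Emit:
send_rows(motion="0 0 0 0 0 0 0")

```text
clock: 8.75
ee_pos: [0.5002, -0.2397, 0.1808]
orientation: [-3.141, 0.0, -2.766]
ft_force: [0.8, -0.7, 0.5]
opening: 0.0852
grasp_force: 0.0
```

```bash
python3 -c "
from h import *
T=tool();np.save('T4.npy',T);im=vision.camera('wrist');cv2.imwrite('pics/w4.png',im)
print(T[:3,3],bot.sense()['orientation'])
print(px('wrist',[.486,-.253,.03],T))
u,v=px('wrist',[.51,-.24,.01],T).astype(int);u0=max(0,min(u-100,360));v0=max(0,min(v-75,270));print(u0,v0)
cv2.imwrite('pics/c4.png',cv2.resize(im[v0:v0+150,u0:u0+200],(800,600),interpolation=cv2.INTER_CUBIC))"
```

```text
[ 0.50020165 -0.23971109  0.18082335] [-3.14117217e+00  5.74859318e-04 -2.76637220e+00]
[273.92255433 167.20350696]
178 117
```

View pics/c4.png

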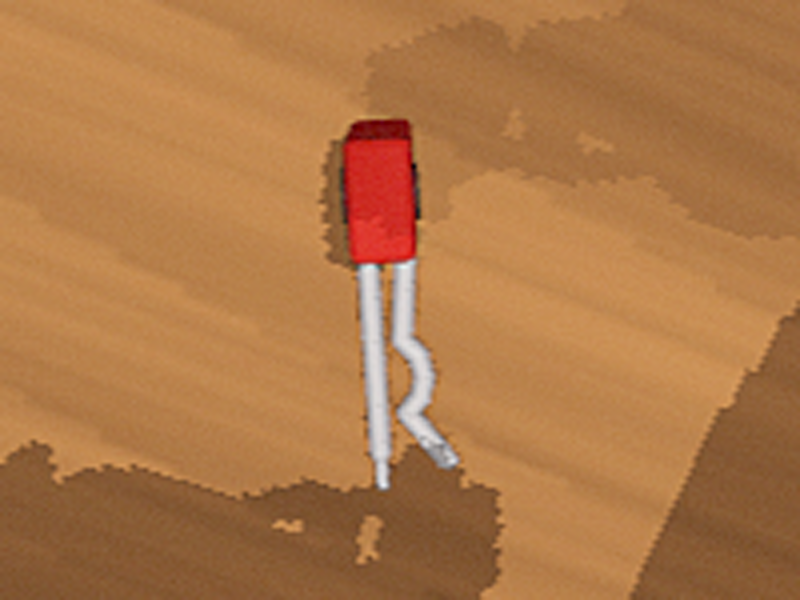

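The crop shows the red clip. The top face of its grip is centred at (380,201) in the crop, and the leg runs from (370,270) to its tip at (383,487), with the bow on the right.

```bash
python3 -c "
from h import *
T=np.load('T4.npy');c=lambda x,y:(178+x/4,117+y/4)
g=pt('wrist',*c(380,201),.03,T)
a=pt('wrist',*c(370,270),.0025,T);b=pt('wrist',*c(383,487),.0025,T)
f=pt('wrist',*c(382.5,263),.03,T);r=pt('wrist',*c(378,139),.03,T)
l=pt('wrist',*c(347,202),.03,T);q=pt('wrist',*c(413,200),.03,T)
y=np.arctan2(*(b-a)[1::-1]);print(g,a,b,'yaw leg',y,'grip',np.arctan2(*(f-r)[1::-1]),'len',np.linalg.norm(f-r),np.linalg.norm(l-q))
M=np.array([[np.cos(y),-np.sin(y)],[np.sin(y),np.cos(y)]]);print('tip in grip',M.T@(b-g)[:2],'legstart',M.T@(a-g)[:2])
print(delta([g[0],g[1],.015],y-np.pi))
"
```

```text
[ 0.48630938 -0.25368369  0.03      ] [ 0.50715515 -0.24876313  0.0025    ] [ 0.55523611 -0.22712501  0.0025    ] yaw leg 0.42288312842939396 grip 0.40255504200252096 len 0.025526929658848202 0.013408895123102992
tip in grip [ 0.0737544  -0.00406782] legstart [ 0.02102882 -0.00406782]
(array([ 1.82, -0.79, 16.59]), array([-0.02,  0.03, -2.73]))
```

Emit:
send_rows(motion="0.9 -0.4 4 0 0 -2.7 0;1.82 -0.8 8 0 0 -2.7 0;1.82 -0.8 12 0 0 -2.7 0;1.82 -0.8 14 0 0 -2.7 0;1.82 -0.8 14 0 0 -2.7 0")

```text
clock: 9.3
ee_pos: [0.484, -0.2532, 0.0378]
orientation: [3.138, -0.005, -2.72]
ft_force: [-0.5, 0.3, -0.6]
opening: 0.0851
grasp_force: 0.0
```

Emit:
send_rows(motion="0 0 1.5 0 0 0 0;0 0 3 0 0 0 0;0 0 3.35 0 0 0 0;0 0 3.35 0 0 0 0")

```text
clock: 9.7
ee_pos: [0.4868, -0.2539, 0.0079]
orientation: [-3.141, 0.001, -2.72]
ft_force: [0.9, -0.3, -0.1]
opening: 0.0848
grasp_force: 0.0
```

```bash
python3 -c "
from h import *
T=tool();print(T[:3,3],delta([.4863,-.2537,.007],.42-np.pi))"
```

```text
[ 0.48682643 -0.25387165  0.00794286] (array([0.04, 0.04, 0.09]), array([-0.05,  0.05,  0.1 ]))
```

Emit:
send_rows(motion="0 0 0 0 0 0 150;0 0 0 0 0 0 255;0 0 0 0 0 0 255;0 0 0 0 0 0 255;0 0 0 0 0 0 255")

```text
clock: 10.2
ee_pos: [0.4861, -0.2538, 0.0074]
orientation: [-3.141, 0.0, -2.721]
ft_force: [-3.1, 1.7, 17.9]
opening: 0.0127
grasp_force: 59.4
```

Emit:
send_rows(motion="0 0 0 0 0 0 255;0 0 0 0 0 0 255;0 0 0 0 0 0 255")

```text
clock: 10.5
ee_pos: [0.4864, -0.2539, 0.0074]
orientation: [-3.141, 0.0, -2.721]
ft_force: [-0.5, 0.9, 3.9]
opening: 0.0129
grasp_force: 59.5
```

Emit:
send_rows(motion="0 0 -1 0 0 0 255;0 0 -4 0 0 0 255;0 0 -8 0 0 0 255;0 0 -12.5 0 0 0 255;0 0 -14 0 0 0 255")

```text
clock: 11.0
ee_pos: [0.4882, -0.2546, 0.1522]
orientation: [-3.136, 0.006, -2.72]
ft_force: [1.7, -0.6, -0.6]
opening: 0.0127
grasp_force: 58.9
```

```bash
python3 -c "
from h import *
print(delta([.6965,-.0758,.13],.289-np.pi))"
```

```text
(array([-26.31,   7.8 ,   2.34]), array([-0.3 ,  0.38,  7.59]))
```

Emit:
send_rows(motion="-4.7 1.4 0 0 0 2 255;-9.4 2.8 0 0 0 4 255;-14.1 4.2 0 0 0 6 255;-18.8 5.6 1 -0.2 0.2 7.6 255;-23 6.8 1.5 -0.3 0.3 7.6 255")

```text
clock: 11.5
ee_pos: [0.669, -0.096, 0.1314]
orientation: [3.136, -0.007, -2.854]
ft_force: [0.5, -0.4, -0.4]
opening: 0.0128
grasp_force: 58.9
```

Emit:
send_rows(motion="-2.5 0.9 0.6 0 0 0 255;-2.5 0.9 0.6 0 0 0 255;-2.5 0.9 0.6 0 0 0 255")

```text
clock: 11.8
ee_pos: [0.689, -0.0816, 0.125]
orientation: [3.136, -0.008, -2.853]
ft_force: [-0.2, 0.2, -0.2]
opening: 0.0127
grasp_force: 58.9
```

```bash
cat > tip.py <<'E'
from h import *
import sys
k=sys.argv[1]
T=tool();im=vision.camera('wrist');np.save(f'T{k}.npy',T);cv2.imwrite(f'pics/{k}.png',im)
print(T[:3,3],bot.sense()['orientation'])
h=cv2.cvtColor(im,cv2.COLOR_BGR2HSV);m=cv2.inRange(h,(20,110,90),(36,255,255))
n,_,s,c=cv2.connectedComponentsWithStats(m)
print([px('wrist',[.5913,.0077,z],T).round(1) for z in(.089,.095,.101)])
for i in range(1,n):
    if s[i,4]>8: print(s[i],c[i].round(1))
print(delta([.6337,.135,.13],.289-np.pi))
E
python3 tip.py A
```

```text
[ 0.68901502 -0.08160054  0.12496698] [ 3.13626443 -0.0071842  -2.85370435]
[array([521.3, 110. ]), array([529.5, 110.5]), array([538.3, 111. ])]
[456  11  12  11 104] [461.   15.6]
[526  99   9  25 105] [529.9 111.1]
[435 186  10   4  30] [439.1 187.8]
[   0  277   95  122 7805] [ 42.8 330.7]
(array([-0.89, 22.4 , -0.33]), array([ 0.31, -0.41, -0.06]))
```

View B.

Emit:
send_rows(motion="-0.2 4.6 0 0.3 -0.4 0 255;-0.4 9.2 -0.1 0.3 -0.4 0 255;-0.6 14 -0.2 0.3 -0.4 0 255;-0.8 18.5 -0.3 0.3 -0.4 0 255;-0.9 22 -0.3 0.3 -0.4 0 255")

```text
clock: 12.35
ee_pos: [0.6346, 0.1324, 0.1313]
orientation: [-3.142, 0.003, -2.854]
ft_force: [0.7, 0.3, -0.5]
opening: 0.013
grasp_force: 59.0
```

Emit:
send_rows(motion="0 0 0 0 0 0 255;0 0 0 0 0 0 255")

```text
clock: 12.55
ee_pos: [0.6351, 0.1312, 0.1308]
orientation: [-3.141, 0.002, -2.853]
ft_force: [-0.7, -0.4, -1.7]
opening: 0.0124
grasp_force: 59.0
```

```bash
python3 tip.py B
```

```text
[0.63511768 0.13116111 0.13083298] [-3.14123778e+00  1.76481652e-03 -2.85431069e+00]
[array([62.4, 90.2]), array([55. , 90.1]), array([47.1, 90.1])]
[110   0  11   3  20] [116.2   0.6]
[522   0  38  19 483] [545.1   7. ]
[ 50  78   9  25 106] [53.9 90. ]
[132 171  10   4  33] [136.6 172.8]
[387 416   8   4  16] [390.6 417.6]
(array([0.03, 0.49, 0.07]), array([-0.02,  0.1 , -0.1 ]))
```

```bash
python3 -c "
from h import *
print(delta([.4999,-.0148,.12],.289-np.pi))"
```

```text
(array([ 17.11, -10.08,   1.04]), array([-0.02,  0.1 , -0.1 ]))
```

Emit:
send_rows(motion="4.2 -2.5 0 0 0 0 255;8.5 -5 0 0 0 0 255;12.8 -7.5 0 0 0 0 255;16 -9.4 0.5 0 0.1 -0.1 255;17.1 -10.1 1 0 0.1 -0.1 255")

```text
clock: 13.1
ee_pos: [0.4972, -0.0178, 0.12]
orientation: [3.142, -0.002, -2.857]
ft_force: [0.6, -0.1, -1.4]
opening: 0.0131
grasp_force: 59.0
```

Emit:
send_rows(motion="0 0 0 0 0 0 255;0 0 0 0 0 0 255")

```text
clock: 13.3
ee_pos: [0.5017, -0.0145, 0.1203]
orientation: [-3.141, 0.001, -2.853]
ft_force: [0.6, 0.4, -0.3]
opening: 0.0129
grasp_force: 59.0
```

```bash
python3 -c "
from h import *
print(bot.sense()['ee_pos'],delta([.4999,-.0148,.0844],.289-np.pi))"
```

```text
[ 0.501669   -0.01449167  0.12026887] (array([0.18, 0.02, 3.59]), array([-0.05,  0.08, -0.03]))
```

Emit:
send_rows(motion="0.1 0 2 0 0 0 255;0.18 0 3.4 0 0 0 255;0.18 0 3.6 0 0 0 255;0.18 0 3.6 0 0 0 255")

```text
clock: 13.7
ee_pos: [0.4998, -0.014, 0.0836]
orientation: [-3.141, -0.0, -2.851]
ft_force: [0.6, 0.2, -0.8]
opening: 0.0127
grasp_force: 59.0
```

```bash
python3 -c "
from h import *
a=vision.camera('wrist');b=vision.camera('scene');u,v=px('scene',[.57,0,.08]).astype(int)
s=cv2.resize(b[v-50:v+50,u-65:u+65],(520,400),interpolation=cv2.INTER_CUBIC)
w=cv2.resize(a,(280,210));w=a[200:420,140:420]
o=np.zeros((400,800,3),np.uint8);o[:,:520]=s;o[:220,520:]=w;cv2.imwrite('pics/p5.png',o)
print(bot.sense()['ee_pos'],delta([.4999,-.0148,.0844],.289-np.pi),bot.sense()['ft_force'])"
```

```text
[ 0.50000628 -0.01400438  0.08441232] (array([ 0.03, -0.07,  0.  ]), array([-0.04,  0.08,  0.09])) [ 0.36993184 -0.65809354 -0.37699946]
```

View pics/p5.png

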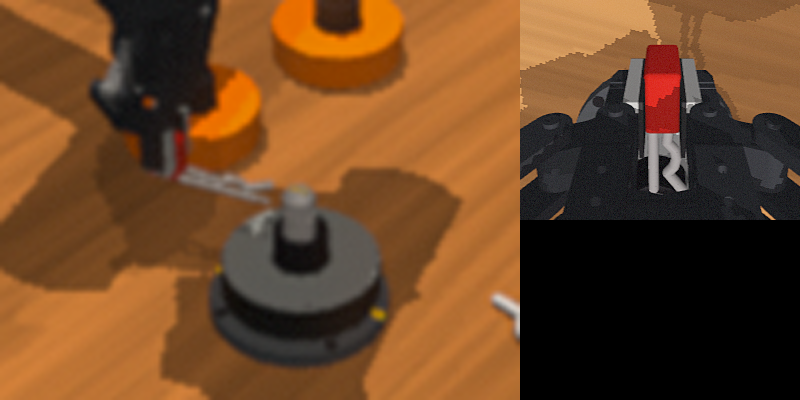

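The wheel lies flat on the flange with the axle tip up through the boss. The clip is held straight and upright, with its leg pointing at the axle just short of it. Next I feel for the hole.

Emit:
send_rows(motion="-0.3 -0.07 0 0 0 0 255;-0.6 -0.07 0 0 0 0 255;-0.8 -0.07 0 0 0 0 255;-0.9 -0.07 0 0 0 0 255;-0.9 -0.07 0 0 0 0 255")

```text
clock: 14.3
ee_pos: [0.5078, -0.0126, 0.0838]
orientation: [-3.141, -0.0, -2.852]
ft_force: [-0.1, 0.3, 0.1]
opening: 0.0127
grasp_force: 59.0
```

Emit:
send_rows(motion="-0.1 0 0 0 0 0 255;-0.2 0 0 0 0 0 255;-0.3 0 0 0 0 0 255;-0.3 0 0 0 0 0 255")

```text
clock: 14.7
ee_pos: [0.5106, -0.0117, 0.0838]
orientation: [-3.141, -0.0, -2.852]
ft_force: [-0.6, 0.4, -1.3]
opening: 0.0129
grasp_force: 59.0
```

Emit:
send_rows(motion="-0.1 0 0 0 0 0 255;-0.2 0 0 0 0 0 255;-0.2 0 0 0 0 0 255")

```text
clock: 15.0
ee_pos: [0.5125, -0.0111, 0.0837]
orientation: [-3.141, -0.0, -2.852]
ft_force: [0.1, 0.3, -0.2]
opening: 0.0127
grasp_force: 59.0
```

Emit:
send_rows(motion="-0.1 0 0 0 0 0 255;-0.2 0 0 0 0 0 255;-0.2 0 0 0 0 0 255")

```text
clock: 15.3
ee_pos: [0.5145, -0.0106, 0.0838]
orientation: [-3.141, -0.0, -2.852]
ft_force: [-0.6, 0.2, -0.2]
opening: 0.0128
grasp_force: 59.0
```

Emit:
send_rows(motion="-0.1 0 0 0 0 0 255;-0.2 0 0 0 0 0 255;-0.3 0 0 0 0 0 255;-0.3 0 0 0 0 0 255")

```text
clock: 15.7
ee_pos: [0.5173, -0.0097, 0.0838]
orientation: [-3.141, -0.0, -2.852]
ft_force: [0.3, 0.1, -1.0]
opening: 0.0128
grasp_force: 59.0
```

Emit:
send_rows(motion="-0.1 0 0 0 0 0 255;-0.2 0 0 0 0 0 255;-0.3 0 0 0 0 0 255;-0.3 0 0 0 0 0 255")

```text
clock: 16.1
ee_pos: [0.5202, -0.0089, 0.0837]
orientation: [-3.141, -0.0, -2.852]
ft_force: [-0.3, -0.7, -0.7]
opening: 0.0127
grasp_force: 59.0
```

Emit:
send_rows(motion="-0.1 0 0 0 0 0 255;-0.2 0 0 0 0 0 255;-0.3 0 0 0 0 0 255;-0.3 0 0 0 0 0 255")

```text
clock: 16.5
ee_pos: [0.5231, -0.008, 0.0838]
orientation: [-3.141, -0.0, -2.852]
ft_force: [0.2, 0.2, -0.5]
opening: 0.0126
grasp_force: 59.0
```

Emit:
send_rows(motion="-0.1 0 0 0 0 0 255;-0.2 0 0 0 0 0 255;-0.3 0 0 0 0 0 255;-0.4 0 0 0 0 0 255;-0.4 0 0 0 0 0 255")

```text
clock: 17.0
ee_pos: [0.5263, -0.0069, 0.0835]
orientation: [-3.141, -0.001, -2.852]
ft_force: [-1.4, -0.3, 0.1]
opening: 0.0129
grasp_force: 59.0
```

Emit:
send_rows(motion="-0.1 0 0 0 0 0 255;-0.2 0 0 0 0 0 255;-0.3 0 0 0 0 0 255;-0.3 0 0 0 0 0 255")

```text
clock: 17.4
ee_pos: [0.5272, -0.0065, 0.0833]
orientation: [3.141, -0.006, -2.852]
ft_force: [-6.8, 0.6, 2.7]
opening: 0.0128
grasp_force: 59.5
```

Emit:
send_rows(motion="-0.1 0 0 0 0 0 255;-0.2 0 0 0 0 0 255;-0.2 0 0 0 0 0 255")

```text
clock: 17.7
ee_pos: [0.528, -0.0063, 0.0833]
orientation: [3.141, -0.008, -2.852]
ft_force: [-9.1, 0.1, 4.7]
opening: 0.0124
grasp_force: 59.9
```

Emit:
send_rows(motion="-0.1 0 0 0 0 0 255;-0.2 0 0 0 0 0 255;-0.2 0 0 0 0 0 255")

```text
clock: 18.0
ee_pos: [0.5286, -0.0061, 0.0833]
orientation: [3.141, -0.011, -2.852]
ft_force: [-12.0, 0.3, 8.2]
opening: 0.0129
grasp_force: 60.2
```

Emit:
send_rows(motion="0 0 -0.03 0 -0.4 0 255;0 0 -0.06 0 -0.8 0 255;0 0 -0.06 0 -0.8 0 255;0 0 -0.06 0 -0.8 0 255")

```text
clock: 18.4
ee_pos: [0.5287, -0.0058, 0.0829]
orientation: [3.141, 0.003, -2.853]
ft_force: [-9.5, 0.6, 3.0]
opening: 0.0127
grasp_force: 59.4
```

Emit:
send_rows(motion="-0.1 0 -0.02 0 -0.2 0 255;-0.2 0 -0.04 0 -0.3 0 255;-0.2 0 -0.04 0 -0.3 0 255")

```text
clock: 18.7
ee_pos: [0.5292, -0.0055, 0.0828]
orientation: [3.14, 0.005, -2.853]
ft_force: [-11.6, 0.7, 2.2]
opening: 0.0126
grasp_force: 59.5
```

Emit:
send_rows(motion="-0.1 0 -0.02 0 0 0 255;-0.2 0 -0.04 0 -0.2 0 255;-0.2 0 -0.04 0 -0.2 0 255")

```text
clock: 19.0
ee_pos: [0.5298, -0.0053, 0.0828]
orientation: [3.14, 0.005, -2.853]
ft_force: [-13.5, 1.1, 2.2]
opening: 0.0125
grasp_force: 59.5
```

Emit:
send_rows(motion="-0.1 0 -0.01 0 0 0 255;-0.2 0 -0.02 0 -0.1 0 255;-0.2 0 -0.02 0 -0.1 0 255")

```text
clock: 19.3
ee_pos: [0.5306, -0.005, 0.0828]
orientation: [3.14, 0.005, -2.853]
ft_force: [-15.3, 0.6, 2.9]
opening: 0.0128
grasp_force: 59.7
```

Emit:
send_rows(motion="-0.1 0 -0.01 0 0 0 255;-0.2 0 -0.02 0 -0.1 0 255;-0.2 0 -0.02 0 -0.1 0 255")

```text
clock: 19.6
ee_pos: [0.535, -0.0036, 0.0834]
orientation: [3.14, 0.013, -2.853]
ft_force: [-6.8, 3.2, -2.4]
opening: 0.0131
grasp_force: 58.9
```

Emit:
send_rows(motion="0 0 0 0 0.3 0 255;0 0 0 0 0.6 0 255")

```text
clock: 19.8
ee_pos: [0.5389, -0.0024, 0.0845]
orientation: [3.141, 0.01, -2.852]
ft_force: [-4.4, 3.2, -1.0]
opening: 0.0129
grasp_force: 58.9
```

Emit:
send_rows(motion="-0.1 0 0 0 0 0 255;-0.2 0 0 0 0 0 255;-0.2 0 0 0 0 0 255")

```text
clock: 20.1
ee_pos: [0.5415, -0.0017, 0.0846]
orientation: [3.141, 0.012, -2.852]
ft_force: [-2.8, 3.2, -3.3]
opening: 0.0129
grasp_force: 58.8
```

Emit:
send_rows(motion="-0.1 0 0.02 0 0.3 0 255;-0.2 0 0.04 0 0.7 0 255;-0.2 0 0.04 0 0.7 0 255")

```text
clock: 20.4
ee_pos: [0.5454, -0.0007, 0.085]
orientation: [3.141, 0.004, -2.851]
ft_force: [-1.4, 4.8, -4.0]
opening: 0.0129
grasp_force: 58.7
```

Emit:
send_rows(motion="-0.1 0 0 0 0 0 255;-0.2 0 0 0 0 0 255;-0.2 0 0 0 0 0 255")

```text
clock: 20.7
ee_pos: [0.5456, -0.0007, 0.085]
orientation: [3.141, 0.0, -2.852]
ft_force: [-4.9, 4.0, -1.1]
opening: 0.0127
grasp_force: 59.1
```

Emit:
send_rows(motion="0.1 0.1 0 0 0 0 255;0.15 0.15 0 0 0 0 255;0.15 0.15 0 0 0 0 255")

```text
clock: 21.0
ee_pos: [0.5454, -0.0002, 0.0851]
orientation: [-3.141, 0.004, -2.852]
ft_force: [0.9, 0.4, -6.1]
opening: 0.0126
grasp_force: 58.5
```

Emit:
send_rows(motion="0 0 0.06 0 0 0 255;0 0 0.1 0 0 0 255;0 0 0.1 0 0 0 255")

```text
clock: 21.3
ee_pos: [0.5453, -0.0001, 0.0848]
orientation: [-3.141, 0.004, -2.852]
ft_force: [0.1, -0.7, -3.1]
opening: 0.0129
grasp_force: 59.1
```

Emit:
send_rows(motion="0 0 0.08 0 0 0 255;0 0 0.08 0 0 0 200;0 0 0.08 0 0 0 120;0 0 0.08 0 0 0 40;0 0 0.08 0 0 0 0")

```text
clock: 21.8
ee_pos: [0.5453, 0.0003, 0.0838]
orientation: [-3.141, 0.004, -2.852]
ft_force: [-0.2, -0.1, 0.2]
opening: 0.0618
grasp_force: 0.0
```

Emit:
send_rows(motion="0 0 0 0 0 0 0;0 0 -0.5 0 0 0 0;0 0 -2 0 0 0 0;0 0 -4 0 0 0 0;0 0 -7 0 0 0 0")

```text
clock: 22.3
ee_pos: [0.5437, -0.0001, 0.1532]
orientation: [-3.142, -0.0, -2.852]
ft_force: [0.6, -0.9, 1.1]
opening: 0.0854
grasp_force: 0.0
```

Emit:
send_rows(motion="3 0 -3 0 0 0 0;6 0 -5 0 0 0 0;6 0 -5 0 0 0 0")

```text
clock: 22.6
ee_pos: [0.486, -0.0176, 0.207]
orientation: [-3.141, 0.009, -2.852]
ft_force: [0.5, -0.6, 0.2]
opening: 0.0854
grasp_force: 0.0
```

```bash
python3 -c "
from h import *
a=vision.camera('wrist');b=vision.camera('scene');u,v=px('scene',[.58,0,.08]).astype(int)
s=cv2.resize(b[v-40:v+40,u-50:u+50],(500,400),interpolation=cv2.INTER_CUBIC)
o=np.zeros((420,800,3),np.uint8);o[:400,:500]=s;o[:,500:]=a[:,130:430];cv2.imwrite('pics/p6.png',o)
T=tool();d=np.array([.9585,.285,0]);n=np.array([-.285,.9585,0])
g=np.array([.5913,.0077,.0945+.0125*0])-.046*d+.0045*n; g[2]=.0795+.0125+.015
print(T[:3,3],'grip top expected at',px('wrist',g,T)-[130,0],px('wrist',g+d*.013,T)-[130,0],bot.sense()['ft_force'])"
```

```text
[ 0.48720144 -0.01708542  0.20442062] grip top expected at [150.94831858 286.01961712] [150.97017095 301.41295741] [0.06807569 0.58977504 0.35799903]
```

View pics/p6.png

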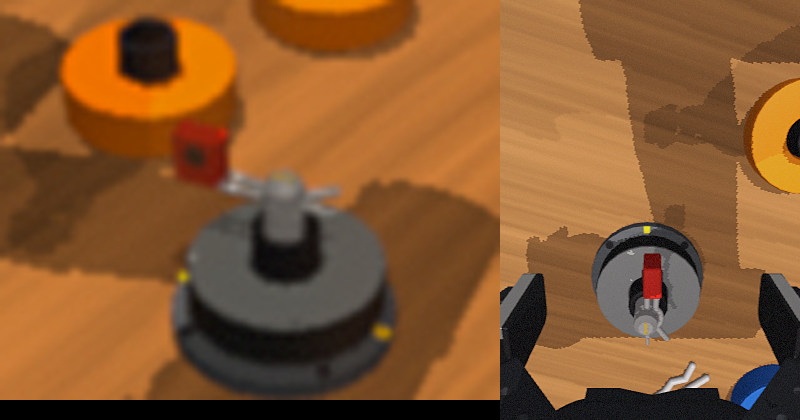

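The leg passes through the axle tip and out the far side, the bow hugs the axle, the grip is upright and the wheel is flat. In the right panel the grip top is at about (652,283), so I'll check the seat offset numerically.

```bash
python3 -c "
from h import *
T=tool();im=vision.camera('wrist');print(T[:3,3],bot.sense()['orientation'])
h=cv2.cvtColor(im,cv2.COLOR_BGR2HSV)
def comps(m,a):
    n,l,s,c=cv2.connectedComponentsWithStats(m)
    for i in range(1,n):
        if s[i,4]>a: print(s[i],c[i].round(1))
print('red bright (top face)');comps(cv2.inRange(h,(0,150,130),(8,255,255)),60)
print('red all');comps(cv2.inRange(h,(0,120,40),(8,255,255)),60)
print('yellow');comps(cv2.inRange(h,(20,110,90),(36,255,255))[:,:420],8)
ax=np.array([.5913,.0077,0]);d=np.array([.9585,.285,0]);n=np.array([-.285,.9585,0])
print('tip exp',px('wrist',ax+[0,0,.0955],T),'mark',px('wrist',ax-d*.0548+[0,0,.012],T))
for x in(-.013,.013):print('top edge',x,px('wrist',ax-.046*d+.0045*n+x*d+[0,0,.107],T),'bottom',px('wrist',ax-.046*d+.0045*n+x*d+[0,0,.077],T))
print('legtip',px('wrist',ax+.028*d+[0,0,.0795],T))
cv2.imwrite('pics/c7.png',cv2.resize(im[220:370,200:350],(600,600),interpolation=cv2.INTER_CUBIC))"
```

```text
[ 0.48720144 -0.01708542  0.20442062] [-3.14130574  0.00399076 -2.85177975]
red bright (top face)
[273 269  18  31 545] [281.5 284. ]
red all
[272 254  20  46 770] [281.7 278.2]
yellow
[388 154  32  37 709] [407.  170.7]
[273 226   7   8  54] [276.  229.5]
[274 324   3  12  30] [274.8 329.6]
tip exp [275.46851293 329.34928034] mark [276.54036521 228.53125903]
top edge -0.013 [280.92486901 270.16792697] bottom [281.00651766 252.72086339]
top edge 0.013 [280.96920477 301.412892  ] bottom [281.04453494 281.4770458 ]
legtip [275.956287   345.26591944]
```

View pics/c7.png

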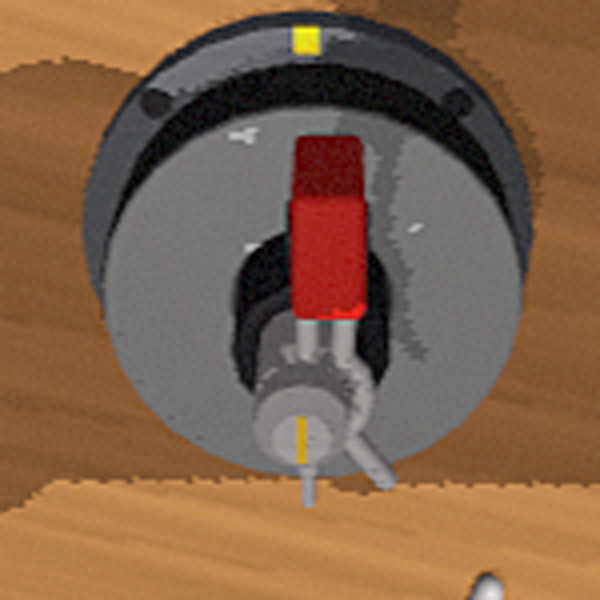

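The grip edges are 1.3 px short of the ideal and the leg tip is 1.2 px past it, so the seat is within about 1 mm. The axle tip at (275,330) and the rim mark at (276,229) match prediction, and the bow hugs the axle. I'm handing the job in.

```bash
python3 -c "
from station import bot
print(bot.finish_job())"
```

```text
the job is handed in; nothing more can be done
None
```

The wheel lies flat on the flange, and the red clip is home through the cross hole with its grip upright and let go; the job is handed in, at about 23 s on the robot clock, but the station returned no verdict.

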